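# Pull the sorts tray out to its stop with a pull hook

### The job

Take the wooden-handled pull hook from its black mat, drop its steel beak into the finger hole in the tab of the green cabinet's tray and draw the tray out gently, with the hook and not with the gripper, until you feel it held firmly against its cushioned stop; hold that light pull there for a moment. Then lift the hook out, leaving the tray open, and lay the hook gently back on the mat the way it lay before, standing on the flat underside of its handle. Leave the other things alone.

Things in the scene. Friction and masses are not known exactly. Their poses are not given: they have to be found in the camera images.
- hook_grip (a point): Centre of the pull hook's pale wooden handle: block 80 (x) x 24 (y) x 44 high mm, 0.12 kg, this point 22 mm above its flat underside, on which it stands on the mat. x runs along the handle to the steel beak, z up. A 7 mm thick steel rod leaves the handle's front end 8 mm above this point, runs forward and turns straight down 70 mm ahead of this point.
- hook_tip (a point): Lower end of the hook's down-turned beak, a steel pin 7 mm thick with a round end: 70 mm ahead of hook_grip along x and 14 mm below it. The horizontal part of the rod has its underside 18.5 mm above this point.
- hole (a point): Centre of the round finger hole (18 mm across, right through, open below) at the top face of the tray's horizontal steel tab: 40 (x) x 64 x 4 mm thick, top 60 mm above the work surface. The hole is 20 mm from the tab's free front edge and 20 mm in front of the green front panel, which rises 30 mm above the tab. Axes are the tray's: it slides out along its own -x.
- tray: Sliding tray, 182 mm wide; origin at the foot of its front panel, 20 mm behind and 10 mm below the hole; slides out along -x. It starts 55 to 90 mm short of a stop hidden inside, whose place differs each time and must be felt. Sliding takes 2 to 4 N; the stop's rubber cushion gives about 1 mm per 10 N. Hold 8 to 12 N there for half a second; over 20 N by the hook on the tray spoils it.
- cabinet: Green sheet-metal cabinet, fixed, 156 deep (x) x 200 wide (y) x 100 high mm; origin under its centre on the work surface; the tray comes out of its -x face, centred in y.
- mat: Black rubber mat for the hook, fixed, 170 (x) x 80 (y) x 3 mm; origin under its centre on the work surface. At the start the hook stands within about 1 cm of its centre, beak towards the mat's +x.
- ink_tin: Bystander: loose ink tin with lid, 97 mm across, 80 high; origin under its centre.
- tape_measure: Bystander: loose round black tape measure, 66 x 64 x 31 mm; origin under its centre.
- metal_bar: Bystander: loose grey metal spacing bar, 21 x 109 x 23 mm; origin under its centre.
- wood_strip: Bystander: loose brown wooden strip, 19 x 117 x 17 mm; origin under its centre.
- hook: The same pull hook; origin at the middle of its handle's flat underside, axes as for hook_grip.
Things that resemble listed ones, but are neither listed nor needed, are in the scene too. Of the things that look like the hook, the smaller one is meant. Of the things that look like the mat, take the one that is farthest to the robot's left at the start.

How it is judged:
On the way, in this order (a step that is already met when the one before it is completed fails the run):
1. the beak of the hook is down in the finger hole (horizontal distance between hook_tip and hole below 0.01 m and z of hook_tip in the frame of hole below -0.005 m), for 0.1 s.
2. the tray has been drawn out at least 50 mm and the hook holds it still against its stop with more than 5 N (distance of hole from where it was at the start of the episode above 0.05 m and contact force between hook and tray above 5 N and linear speed of tray below 0.005 m/s and z of hook_tip in the frame of hole below -0.003 m), for 0.3 s.
At the end, for the whole second after the job is handed in: The tray stands open (at least 50 mm out from where it began); the hook rests upright on its mat, the middle of its handle within 45 mm (along) and 30 mm (across) of the mat's centre, beak towards the mat's +x within 0.4 rad, at rest and released (distance of hole from where it was at the start of the episode above 0.05 m and linear speed of tray below 0.01 m/s and x of hook in the frame of mat between -0.045 and 0.045 m and y of hook in the frame of mat between -0.03 and 0.03 m and z of hook in the frame of mat below 0.007 m and angle between hook's own z axis and vertical below 0.1 rad and angle between the x axis of hook and the x axis of mat, either way round below 0.4 rad and x of hook_tip in the frame of mat above 0 m and linear speed of hook below 0.02 m/s); the robot touches nothing.
It fails at once if the hook bears on the tray with more than 20 N (contact force between hook and tray above 20 N).
It fails at once if the gripper's fingers or the arm touch the tray (contact force between any of the fingers, the arm and tray above 1 N).
It fails at once if the hook is let go more than 15 mm above the mat (z of hook in the frame of mat above 0.018 m and contact force between the fingers and hook below 0.05 N).
It fails at once if a bystander is moved by more than 20 mm (distance of any of ink_tin, tape_measure, metal_bar, wood_strip from where it was at the start of the episode above 0.02 m).
It also fails if it takes over 64 s, if anything falls off the work surface, if the arm or the gripper's body presses on something with over 40 N, if the wrist force passes 120 N, or if a joint passes its speed limit or range.

### The arm

A 7-joint arm with a two-finger parallel gripper is mounted at the origin on a cart in front of the work surface, level with it; the furniture and walls round the work are solid. World frame = base frame: x ahead of the robot, y to its left, z up, the work surface at z = 0. Lengths are in m, angles in rad, forces in N, time in s.
With the tool pointing down it reaches from about 0.4 to 0.9 m from the base axis. Payload 5.5 kg.
Tool frame: the origin (TCP) lies midway between the tips of the shut fingers; the grasp point (between the pads) lies 19 mm behind it; z points along the fingers, y is the line along which they close (so a half turn about z gives the same grasp; the last joint's range is limited). The gripper opens to 92 mm and grips with 3 to 60 N. Pads are 19 mm wide; open, the fingers measure 130 mm over their backs; the gripper's body (75 mm by 190 mm) begins 47 mm behind the grasp point.
Start: joints at [-0.979, 0.501, -0.427, 1.55, 0.221, 1.138, -0.21], TCP at [0.21, 0.615, 0.227] pointing down, gripper open.
Joint ranges: [-2.88, 2.88], [-0.31, 2.03], [-1.54, 1.56], [0.2, 2.42], [-1.41, 4.55], [0.19, 2.02], [-2.57, 2.57]. Speed limits (rad/s): [2.57, 2.57, 3.14, 3.14, 3.14, 3.14, 3.14].

### API

Orientations are given as [roll, pitch, yaw] about the fixed x, y, z axes, in that order (R = Rz(yaw) Ry(pitch) Rx(roll)).
In Python, from cell import telemetry, optics, finish_job gives the robot as it stands.
- The arm moves only by the tool play_rows, never from a script. Its argument "steps" is one flat list of numbers, 7 for each row, row after row: the shift along the tool's x, y, z as a fraction of full scale, then the turn, a rotation vector about the tool's x, y, z as a fraction of full scale, then the closure, from 0 (fully open) to 1 (shut). In form: [x, y, z, wx, wy, wz, hand, x, y, z, wx, wy, wz, hand, ...]. A call has 1 to 12 rows; each row shifts and turns the commanded pose from where the row before left it, along the tool's axes as they then stand; what a row does not reach is not made up. Full scale, the value 1, is 150 mm for a shift and pi/4 rad for a turn. A row lasts 1/8 s, in which the tool goes at most 62.5 mm and 10.7 degrees, less where a joint would pass 70% of its speed; a pose out of reach is approached as far as the arm can. A call with a number of a shift or a turn outside -1 to 1 is refused whole. A call with a gripper value outside its range is refused whole. The fingers move at their own pace and stop on an object; "force" is the grip in N (left out, the last holds). Time passes only in rows, so rows that do not move let the fingers close. It gives the time, the measured TCP pose, the force, the opening and the grip force at its end, in the units of the state.
- telemetry.get_obs(): the state, without advancing time (a new reading comes with each control period).
- optics.grab_frame(name): name is "scene" or "top"; returns a dict with "img" (400x640x3 uint8, red, green, blue), "z_map" (400x640 float32, m along the optical axis (not along the pixel's ray), 0 where there is no reading), "camera_matrix" (3x3 intrinsics, pixels), "k1" (the pictures are not rectified: a ray, as slopes to the right and down, at radius r is drawn at 1 + k1 r^2 times it, then the intrinsics apply), "R" (3x3) and "t" (3): a world point X has camera coordinates R X + t. Camera axes: x right, y down, z forward; pixel columns grow to the right and rows downward; lengths in m; the calibration is good to about 2 mm. A picture is of the moment at which its call begins.
- finish_job(): hands the job in; it is judged then, once.
The state is a dict: "time": time; "q": joint angles; "joint_vel": joint speeds; "effort": joint torques, N m; "tool_pos": TCP position; "ee_rot": TCP orientation; "wrist_force": force on the tool from outside, world axes, zero at the start; "moment": the same for the moment, N m; "width": finger opening in m; "gripper_force": force on a finger pad.
Only numpy, scipy, OpenCV 4.12 (cv2) and the standard library are available. Lean on these libraries where they do the work, as an engineer would, in place of code of your own. Each camera call takes 0.05 s, during which the arm holds its last target. There are 200 camera calls.

## Working session

There is one attempt and no reset: what is moved stays moved. The work goes in short steps, Python scripts to look and compute and a tool call to move; the robot and the scene stay as the last step left them, time stands still between calls to the robot, and variables do not carry over. Pictures are saved under pics/ and viewed, at most 10 in all, crops included, and the job is handed in when it is done.

Besides the shell and the picture viewer there is one more tool, called as a command line: name --argument value ..., lists and objects as JSON in quotes. play_rows: Moves the arm, as the interface text tells. Its arguments: {"type":"object","properties":{"steps":{"type":"array","items":{"type":"number"}},"force":{"type":"number"}},"required":["steps"]}

```bash
mkdir -p pics; cat > h.py <<'E'
import numpy as np,cv2,pickle
from cell import telemetry,optics
def grab(n):
    f=optics.grab_frame(n); pickle.dump(f,open(f'{n}.pkl','wb')); return f
def load(n): return pickle.load(open(f'{n}.pkl','rb'))
def rays(f,uv):
    K=np.array(f['camera_matrix'],float);uv=np.atleast_2d(np.array(uv,float))
    d=(uv-[K[0,2],K[1,2]])/[K[0,0],K[1,1]]
    s=d.copy()
    for _ in range(20): s=d/(1+f['k1']*(s**2).sum(1,keepdims=True))
    return s
def onplane(f,uv,z):
    s=rays(f,uv);R=np.array(f['R']);t=np.array(f['t']).ravel()
    d=np.c_[s,np.ones(len(s))]@R; c=-R.T@t
    return c+d*((z-c[2])/d[:,2])[:,None]
def cloud(f):
    v,u=np.mgrid[0:400,0:640]; s=rays(f,np.c_[u.ravel(),v.ravel()])
    z=f['z_map'].ravel(); P=np.c_[s*z[:,None],z]
    P=(P-np.array(f['t']).ravel())@np.array(f['R']); P[z==0]=np.nan
    return P.reshape(400,640,3)
E
python3 - <<'E'
from h import *
for n in ('scene','top'):
    f=grab(n); cv2.imwrite(f'pics/{n}0.png',f['img'][:,:,::-1]); print(n,f['k1'],-np.array(f['R']).T@np.array(f['t']).ravel())
print(telemetry.get_obs())
E
```

```text
scene 0.026049079524058053 [-0.58070421 -0.74706648  0.73713757]
top -0.14988417038082424 [0.40374223 0.1032945  1.62015439]
{'time': 0.1, 'q': array([-0.97883113,  0.50176576, -0.42679305,  1.55132219,  0.22083093,
        1.13829779, -0.21030245]), 'joint_vel': array([-1.07724644e-03, -2.16274916e-04, -1.45340267e-03, -3.87324644e-03,
       -3.36865804e-05,  1.16109665e-03,  5.35111327e-04]), 'effort': array([-1.16314483e-02, -5.67873108e+01, -5.83864957e+00, -2.79913634e+01,
       -6.90102833e-02,  2.40974914e-02,  5.71561793e-05]), 'tool_pos': array([0.20972346, 0.61458329, 0.22578316]), 'ee_rot': array([-3.13985743e+00, -3.31403716e-05,  2.81286900e+00]), 'wrist_force': array([-0.2010847 ,  0.04658414,  0.25649442]), 'moment': array([-0.05240302, -0.02268937, -0.0279366 ]), 'gripper_force': 0.0, 'width': 0.09181948775273097}
```

View pics/top0.png

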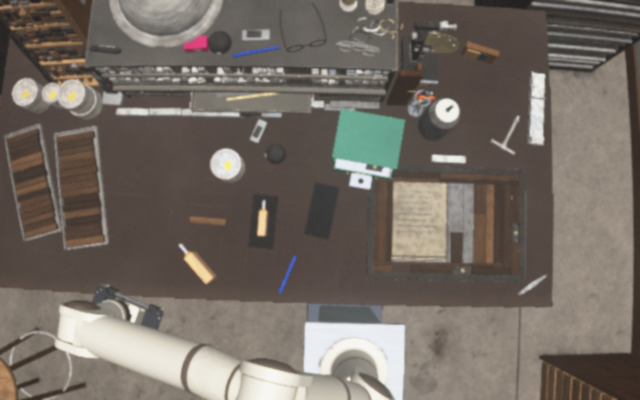

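View pics/scene0.png

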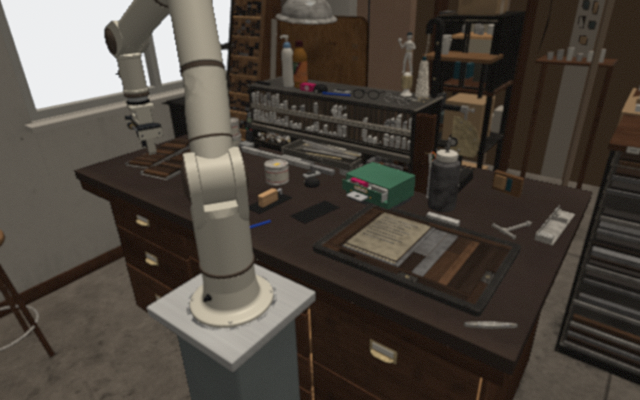

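The top view shows two hooks: A at (263,218), standing on a mat, and B at (198,264), larger and lying loose. There are also two mats, at (263,221) and (321,210). A is the smaller hook, and its mat is the farther one to the robot's left (left in the image). The tray tab with its hole is at about (361,181). I'll measure these and confirm in a crop.

```bash
python3 - <<'E'
from h import *
f=load('top');im=f['img'];P=cloud(f)
hsv=cv2.cvtColor(im,cv2.COLOR_RGB2HSV)
def rect(mask,box,z,name,big=True):
    m=np.zeros(mask.shape,np.uint8);x0,y0,x1,y1=box;m[y0:y1,x0:x1]=mask[y0:y1,x0:x1]*255
    c,_=cv2.findContours(m,cv2.RETR_EXTERNAL,cv2.CHAIN_APPROX_NONE);c=max(c,key=cv2.contourArea)
    w=onplane(f,c[:,0,:],z)[:,:2]; r=cv2.minAreaRect((w*1000).astype(np.float32))
    M=cv2.moments(c);cen=(M['m10']/M['m00'],M['m01']/M['m00'])
    print(name,'rect mm',np.round(r[0],1),np.round(r[1],1),round(r[2],1),'px',np.round(cen,1),'centroid',onplane(f,[cen],z)[0].round(4)); return m
V=hsv[:,:,2];S=hsv[:,:,1];H=hsv[:,:,0]
print('table V',np.median(V[230:250,320:360]),'mat',hsv[240,265],hsv[210,320],'handle',hsv[222,262],'green',hsv[140,370],'tab',hsv[182,354],'table',hsv[240,340])
rect((V<32),(235,180,290,260),0.003,'mat')
rect((H>8)&(H<25)&(V>120)&(S>60),(245,195,280,245),0.047,'handle')
rect((H>8)&(H<25)&(V>120)&(S>60),(170,240,225,290),0.047,'handleB')
rect((V>130)&(S<70),(255,196,270,212),0.055,'rod')
rect((H>60)&(H<95)&(S>80),(320,90,420,190),0.1,'cab')
tm=rect((V>140)&(S<60),(345,172,375,192),0.06,'tab')
for uv in [(262,222),(263,205),(354,182),(352,180),(368,183),(370,140),(321,210),(265,242)]: print(uv,P[uv[1],uv[0]].round(4))
a=cv2.resize(im[185:255,225:310],None,fx=7,fy=7,interpolation=cv2.INTER_CUBIC)
b=cv2.resize(im[155:197,325:410],None,fx=7,fy=7,interpolation=cv2.INTER_CUBIC)
a=cv2.resize(a,(400,330));b=cv2.resize(b,(534,264)) 
o=np.zeros((594,595,3),np.uint8);o[:330,:400]=a;o[330:594,:534]=b
cv2.imwrite('pics/crop1.png',o[:,:,::-1])
E
```

```text
table V 85.0 mat [10 13 59] [ 0  4 60] handle [ 21  74 241] green [ 79  95 167] tab [111  11 241] table [ 9 52 84]Traceback (most recent call last):
  File "<stdin>", line 12, in <module>
  File "<stdin>", line 6, in rect
ValueError: max() iterable argument is empty
```

```bash
cat > m.py <<'E'
from h import *
def rect(f,mask,box,z,name):
    m=np.zeros(mask.shape,np.uint8);x0,y0,x1,y1=box;m[y0:y1,x0:x1]=mask[y0:y1,x0:x1]*255
    c,_=cv2.findContours(m,cv2.RETR_EXTERNAL,cv2.CHAIN_APPROX_NONE)
    if not c: print(name,'none');return m
    c=max(c,key=cv2.contourArea)
    w=onplane(f,c[:,0,:],z)[:,:2]; r=cv2.minAreaRect((w*1000).astype(np.float32))
    M=cv2.moments(c);cen=(M['m10']/max(M['m00'],1),M['m01']/max(M['m00'],1))
    print(name,'rect mm',np.round(r[0],1),np.round(r[1],1),round(r[2],1),'px',np.round(cen,1),'centroid',onplane(f,[cen],z)[0].round(4)); return m
E
python3 - <<'E'
from m import *
f=load('top');im=f['img'];P=cloud(f)
hsv=cv2.cvtColor(im,cv2.COLOR_RGB2HSV)
V=hsv[:,:,2];S=hsv[:,:,1];H=hsv[:,:,0]
mm=(V<76)&(S<36)
rect(f,mm,(235,180,290,260),0.003,'mat')
rect(f,mm,(300,180,345,245),0.003,'mat2')
hm=(H>8)&(H<28)&(V>140)&(S>55)
rect(f,hm,(245,195,280,245),0.047,'handle')
rect(f,hm,(170,240,225,290),0.047,'handleB')
rect(f,(V>120)&(S<60),(255,190,272,212),0.055,'rod')
rect(f,(H>60)&(H<95)&(S>60),(320,90,420,190),0.1,'cab')
rect(f,(V>140)&(S<60),(345,175,375,192),0.06,'tab')
for uv in [(262,222),(263,205),(354,182),(352,180),(368,183),(370,140),(321,210),(265,242)]: print(uv,P[uv[1],uv[0]].round(4))
a=cv2.resize(im[185:255,225:310],(400,330),interpolation=cv2.INTER_CUBIC)
b=cv2.resize(im[155:197,325:410],(534,264),interpolation=cv2.INTER_CUBIC)
o=np.zeros((594,595,3),np.uint8);o[:330,:400]=a;o[330:594,:534]=b
cv2.imwrite('pics/crop1.png',o[:,:,::-1])
E
```

```text
mat rect mm [467.1 303. ] [ 81.2 170.4] 86.3 px [263. 221.] centroid [0.4672 0.3028 0.003 ]
mat2 rect mm [506.3 116.7] [ 82.6 171.5] 79.4 px [321.4 210.4] centroid [0.5064 0.1167 0.003 ]
handle rect mm [463.7 300.6] [28.1 85.3] 88.2 px [261.8 222.3] centroid [0.4613 0.3007 0.047 ]
handleB rect mm [317.  496.9] [118.2  40.1] 43.5 px [198.3 267. ] centroid [0.3155 0.4956 0.047 ]
rod rect mm [517.9 296.7] [25.   9.4] 2.1 px [263.5 204.2] centroid [0.5174 0.2967 0.055 ]
cab rect mm [721.6 -20.1] [201.4 163.6] 81.7 px [368.3 138.3] centroid [ 0.7245 -0.0207  0.1   ]
tab rect mm [594.5  -0.9] [43.8 68.4] 1.3 px [360.6 181.2] centroid [ 0.597  -0.0025  0.06  ]
(262, 222) [0.4621 0.3001 0.0484]
(263, 205) [0.5165 0.3012 0.0302]
(354, 182) [0.5934 0.018  0.0631]
(352, 180) [0.6005 0.0238 0.0543]
(368, 183) [ 0.592  -0.0258  0.0587]
(370, 140) [ 0.7204 -0.0265  0.0946]
(321, 210) [0.5072 0.118  0.0092]
(265, 242) [0.4003 0.2938 0.0042]
```

View pics/crop1.png

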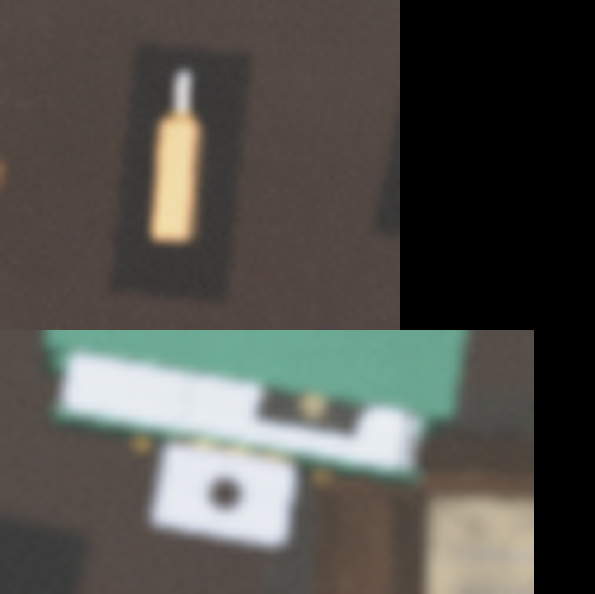

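The crop shows hook A on the left mat, beak up (+x), and the tab's hole at about px (360.8,180.8). The estimated poses are:

| Item | Position (m) | Yaw (rad) |
|---|---|---|
| Hook handle centre | (0.4645, 0.302) | -0.057 |
| Tray axis | – | -0.145 |

Next I move above the handle.

play_rows --steps '[-0.228,-0.142,0.053,0,0,0,0,-0.228,-0.142,0.053,0,0,0,0,-0.228,-0.142,0.053,0,0,0,0,-0.228,-0.142,0.053,0,0,0,0,-0.228,-0.142,0.053,0,0,0,0,-0.228,-0.142,0.053,0,0,0,0,-0.228,-0.142,0.053,0,0,0,0,-0.228,-0.142,0.053,0,0,0,0,-0.228,-0.142,0.053,0,0,0,0,-0.228,-0.142,0.053,0,0,0,0,0,0,0,0,0,-0.173,0,0,0,0,0,0,-0.173,0]' --force 25

```text
time: 1.6
tool_pos: [0.4649, 0.3021, 0.1466]
ee_rot: [-3.141, -0.001, 3.087]
wrist_force: [0.2, -0.1, -0.7]
width: 0.0918
gripper_force: 0.0
```

play_rows --steps '[0,0,0.221,0,0,0,0,0,0,0.221,0,0,0,0,0,0,0.221,0,0,0,0,0,0,0.221,0,0,0,0,0,0,0,0,0,0,0,0,0,0,0,0,0,1,0,0,0,0,0,0,1,0,0,0,0,0,0,1,0,0,0,0,0,0,1,0,0,0,0,0,0,1,0,0,0,0,0,0,1,0,0,0,0,0,0,1]' --force 30

```text
time: 3.1
tool_pos: [0.4647, 0.3031, 0.0146]
ee_rot: [-3.141, -0.0, 3.085]
wrist_force: [-0.1, -1.7, 2.0]
width: 0.0264
gripper_force: 0.8
```

play_rows --steps '[0,0,0,0,0,0,1,0,0,0,0,0,0,1,0,0,0,0,0,0,1,0,0,0,0,0,0,1]' --force 40

```text
time: 3.6
tool_pos: [0.4647, 0.3029, 0.0145]
ee_rot: [-3.141, -0.0, 3.084]
wrist_force: [0.6, -1.6, 0.8]
width: 0.0236
gripper_force: 39.8
```

play_rows --steps '[0,0,-0.1,0,0,0,1,0,0,-0.2,0,0,0,1,0,0,-0.3,0,0,0,1,0,0,-0.2,0,0,0,1,0,0,0,0,0,0,1,0,0,0,0,0,0,1]'

```text
time: 4.35
tool_pos: [0.4644, 0.303, 0.1345]
ee_rot: [-3.142, -0.0, 3.085]
wrist_force: [-0.4, 0.2, -1.1]
width: 0.0237
gripper_force: 39.8
```

```bash
python3 - <<'E'
from m import *
f=grab('top');im=f['img'];g=load('scene');s=grab('scene');o=telemetry.get_obs();print(o['tool_pos'],o['ee_rot'],o['wrist_force'])
# hole
big=cv2.resize(im[170:192,345:377],None,fx=8,fy=8,interpolation=cv2.INTER_CUBIC)
V=cv2.cvtColor(big,cv2.COLOR_RGB2GRAY); m=(V<165).astype(np.uint8)
n,l,st,c=cv2.connectedComponentsWithStats(m)
for i in range(1,n):
    px=(c[i]+.5)/8-.5+[345,170]; print('blob',st[i],px.round(2),onplane(f,[px],.06)[0].round(4))
def proj(f,X):
    R=np.array(f['R']);t=np.array(f['t']).ravel();c=R@X+t;q=c[:2]/c[2];q=q*(1+f['k1']*(q@q));K=np.array(f['camera_matrix']);return K[:2,:2]@q+K[:2,2]
p=np.array(o['tool_pos']);y=-.057
grip=p+[0,0,.011];tip=grip+[.07*np.cos(y),.07*np.sin(y),-.014]
print('exp tip',tip,proj(f,tip),proj(s,tip),'hole in scene',proj(s,np.array([.597,-.0025,.06])))
u,v=proj(f,tip).astype(int);u2,v2=proj(s,tip).astype(int)
a=cv2.resize(im[v-30:v+30,u-40:u+40],(400,300),interpolation=cv2.INTER_CUBIC)
b=cv2.resize(s['img'][v2-30:v2+30,u2-40:u2+40],(400,300),interpolation=cv2.INTER_CUBIC)
cv2.imwrite('pics/crop2.png',np.hstack([a,b])[:,:,::-1]);print(u,v,u2,v2)
E
```

```text
[0.46390764 0.30265196 0.13353432] [-3.14044772e+00 -1.78397753e-03  3.08476542e+00] [ 0.38963737 -0.76146892 -0.92885781]
blob [    0     0   256   176 18826] [358.97 183.8 ] [0.5886 0.0022 0.06  ]
blob [234   0  22   7 127] [375.3  169.88] [ 0.6336 -0.0477  0.06  ]
blob [109  71  36  35 970] [360.37 180.55] [ 0.5989 -0.0019  0.06  ]
exp tip [0.53379395 0.29866412 0.13053432] [259.97115443 196.69431138] [280.1942336  164.84115898] hole in scene [357.21637012 195.4078125 ]
259 196 280 164
```

View pics/crop2.png

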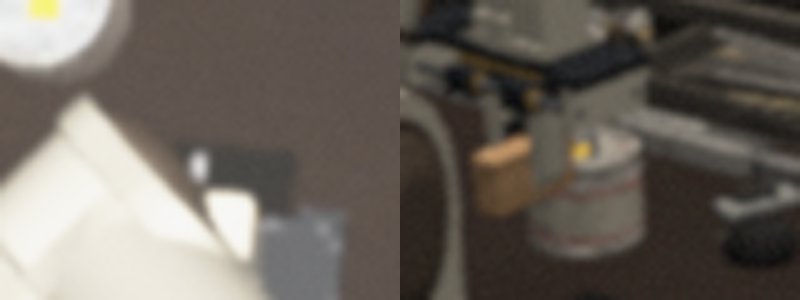

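The crop shows the rod end at about px (258.8,196), within 1 px of where I expected it in the hand. I'll go to a hover over the hole at (0.598,-0.002).

play_rows --steps '[0,0,0,0,0,0.112,1,-0.0884,-0.2355,0,0,0,0,1,-0.0884,-0.2355,0,0,0,0,1,-0.0884,-0.2355,0,0,0,0,1,-0.0884,-0.2355,0,0,0,0,1,-0.0884,-0.2355,0,0,0,0,1,-0.0884,-0.2355,0,0,0,0,1,-0.0884,-0.2355,0,0,0,0,1,-0.0884,-0.2355,0,0,0,0,1,0,0,0.167,0,0,0,1,0,0,0.167,0,0,0,1,0,0,0,0,0,0,1]'

```text
time: 5.95
tool_pos: [0.5261, 0.0081, 0.0818]
ee_rot: [-3.141, -0.006, 2.997]
wrist_force: [-0.8, -0.1, -1.1]
width: 0.0241
gripper_force: 39.8
```

```bash
python3 - <<'E'
from m import *
f=grab('top');im=f['img'];s=grab('scene');o=telemetry.get_obs();print(o['tool_pos'],o['ee_rot'],o['wrist_force'])
def proj(f,X):
    R=np.array(f['R']);t=np.array(f['t']).ravel();c=R@X+t;q=c[:2]/c[2];q=q*(1+f['k1']*(q@q));K=np.array(f['camera_matrix']);return K[:2,:2]@q+K[:2,2]
p=np.array(o['tool_pos']);y=o['ee_rot'][2]-np.pi
grip=p+[0,0,.011];tip=grip+[.07*np.cos(y),.07*np.sin(y),-.014];hole=np.array([.598,-.002,.06])
rt=tip+[0,0,.0255]
print('tip',tip,proj(f,tip),proj(s,tip),'rodtop',proj(f,rt),'hole',proj(f,hole),proj(s,hole))
u,v=proj(f,hole).astype(int);u2,v2=proj(s,hole).astype(int)
a=cv2.resize(im[v-20:v+20,u-26:u+26],(400,308),interpolation=cv2.INTER_CUBIC)
b=cv2.resize(s['img'][v2-20:v2+20,u2-26:u2+26],(400,308),interpolation=cv2.INTER_CUBIC)
cv2.imwrite('pics/crop3.png',np.hstack([a,b])[:,:,::-1]);print(u,v,u2,v2)
E
```

```text
[0.52846184 0.008519   0.08412706] [ 3.14157008e+00 -1.58969092e-03  2.99708890e+00] [-0.64135918  0.56916265 -1.72773652]
tip [ 0.59773226 -0.0015611   0.08112706] [360.74061228 180.0689055 ] [357.17669544 189.85836883] rodtop [361.33950652 179.02566053] hole [360.40215075 180.82611043] [357.2499837  195.27065833]
360 180 357 195
```

View pics/crop3.png

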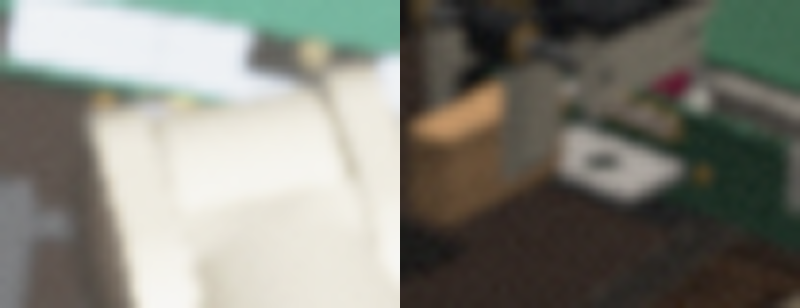

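```bash
python3 - <<'E'
from h import *
s=load('scene')
b=cv2.resize(s['img'][176:204,336:374],(760,560),interpolation=cv2.INTER_NEAREST)
cv2.imwrite('pics/crop4.png',b[:,:,::-1])
def proj(f,X):
    R=np.array(f['R']);t=np.array(f['t']).ravel();c=R@X+t;q=c[:2]/c[2];q=q*(1+f['k1']*(q@q));K=np.array(f['camera_matrix']);return K[:2,:2]@q+K[:2,2]
tip=np.array([0.5977,-.0016,.0811]);ex=np.array([np.cos(.145),-np.sin(.145),0])
for n,X in dict(tip=tip,bend=tip+[0,0,.022],handle_front_mid=tip-.03*ex+[0,0,.022],hfl=tip-.03*ex+[0,0,-.008],hft=tip-.03*ex+[0,0,.036]).items(): print(n,((proj(s,X)-[336,176]+.5)*20).round())
E
```

```text
tip [434. 287.]
bend [435. 173.]
handle_front_mid [321. 227.]
hfl [320. 383.]
hft [321. 153.]
```

View pics/crop4.png

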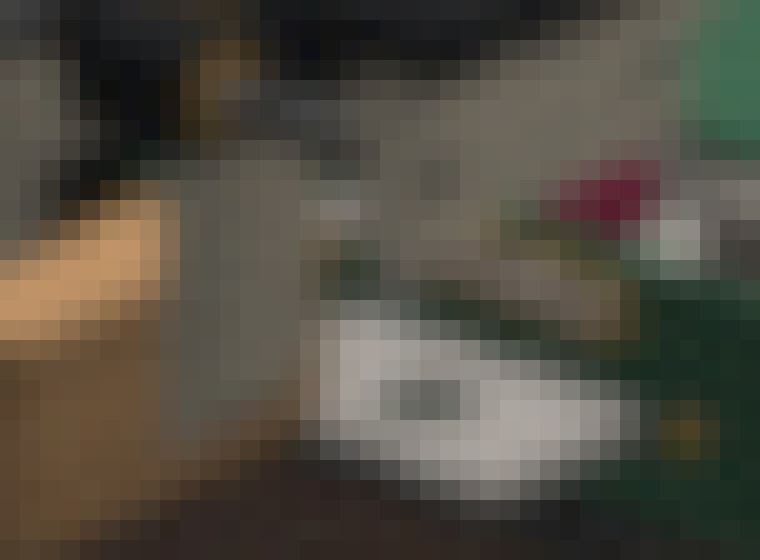

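The hole in the scene view is at crop (432,402) against an expected (435,395). The handle front at x≈320 matches the prediction too, so the alignment is good to about 1–2 mm. I'll descend gently.

play_rows --steps '[0,0,0.06,0,0,0,1,0,0,0.06,0,0,0,1,0,0,0.02,0,0,0,1,0,0,0,0,0,0,1]'

```text
time: 6.55
tool_pos: [0.5287, 0.0083, 0.0632]
ee_rot: [-3.142, -0.001, 2.997]
wrist_force: [0.1, 0.7, -1.1]
width: 0.0238
gripper_force: 39.8
```

play_rows --steps '[0,0,0.007,0,0,0,1,0,0,0,0,0,0,1]'

```text
time: 6.8
tool_pos: [0.529, 0.0082, 0.0626]
ee_rot: [3.142, 0.0, 2.997]
wrist_force: [0.9, 0.0, -0.8]
width: 0.0238
gripper_force: 39.8
```

play_rows --steps '[0,0,0.007,0,0,0,1,0,0,0,0,0,0,1]'

```text
time: 7.05
tool_pos: [0.5289, 0.0082, 0.0614]
ee_rot: [-3.142, -0.0, 2.997]
wrist_force: [-0.2, 0.1, -1.6]
width: 0.024
gripper_force: 39.8
```

play_rows --steps '[0,0,0.014,0,0,0,1,0,0,0,0,0,0,1]'

```text
time: 7.3
tool_pos: [0.5287, 0.0082, 0.0591]
ee_rot: [-3.142, -0.0, 2.997]
wrist_force: [0.1, -1.4, -1.4]
width: 0.0235
gripper_force: 39.8
```

play_rows --steps '[0,0,0.014,0,0,0,1,0,0,0,0,0,0,1]'

```text
time: 7.55
tool_pos: [0.5287, 0.0082, 0.057]
ee_rot: [-3.142, -0.0, 2.997]
wrist_force: [-0.3, -0.8, -0.4]
width: 0.0238
gripper_force: 39.8
```

play_rows --steps '[0,0,0.014,0,0,0,1,0,0,0,0,0,0,1]'

```text
time: 7.8
tool_pos: [0.5287, 0.0082, 0.0549]
ee_rot: [-3.142, -0.0, 2.997]
wrist_force: [0.0, 0.2, -1.2]
width: 0.0237
gripper_force: 39.8
```

The tip is about 8 mm below the tab top with no contact force, so it is in the hole. I go 2 mm deeper, then take up the play slowly.

play_rows --steps '[0,0,0.014,0,0,0,1,0,0,0,0,0,0,1,0.007,0,0,0,0,0,1,0.007,0,0,0,0,0,1,0.007,0,0,0,0,0,1,0.007,0,0,0,0,0,1,0.007,0,0,0,0,0,1,0.007,0,0,0,0,0,1,0.007,0,0,0,0,0,1,0.007,0,0,0,0,0,1]'

```text
time: 9.05
tool_pos: [0.5206, 0.0095, 0.0531]
ee_rot: [3.142, 0.0, 2.997]
wrist_force: [2.9, -0.3, -1.0]
width: 0.0235
gripper_force: 39.8
```

play_rows --steps '[0.007,0,0,0,0,0,1,0.007,0,0,0,0,0,1,0.01,0,0,0,0,0,1,0.01,0,0,0,0,0,1]'

```text
time: 9.55
tool_pos: [0.5155, 0.0102, 0.053]
ee_rot: [3.141, 0.0, 2.997]
wrist_force: [2.1, -0.3, 0.0]
width: 0.0235
gripper_force: 39.8
```

The tray is sliding at about 2–3 N. I'll continue, well short of the 55 mm minimum.

play_rows --steps '[0.015,0,0,0,0,0,1,0.02,0,0,0,0,0,1,0.02,0,0,0,0,0,1,0.02,0,0,0,0,0,1,0.02,0,0,0,0,0,1,0.02,0,0,0,0,0,1,0.02,0,0,0,0,0,1,0.02,0,0,0,0,0,1,0.02,0,0,0,0,0,1,0.02,0,0,0,0,0,1,0.015,0,0,0,0,0,1,0.01,0,0,0,0,0,1]'

```text
time: 11.05
tool_pos: [0.4827, 0.0151, 0.053]
ee_rot: [3.142, -0.0, 2.997]
wrist_force: [2.1, 0.7, -1.1]
width: 0.0238
gripper_force: 39.8
```

```bash
python3 - <<'E'
from m import *
s=grab('scene');o=telemetry.get_obs();print(o['tool_pos'],o['wrist_force'])
h=cv2.cvtColor(s['img'],cv2.COLOR_RGB2HSV)
x0,y0=336,185
big=cv2.resize(s['img'][185:215,330:370],None,fx=16,fy=16,interpolation=cv2.INTER_CUBIC)
cv2.imwrite('pics/c5.png',big[:,:,::-1])
E
```

```text
[0.4825169  0.01504831 0.05299662] [ 1.80971307  0.33609853 -0.34667533]
```

View pics/c5.png

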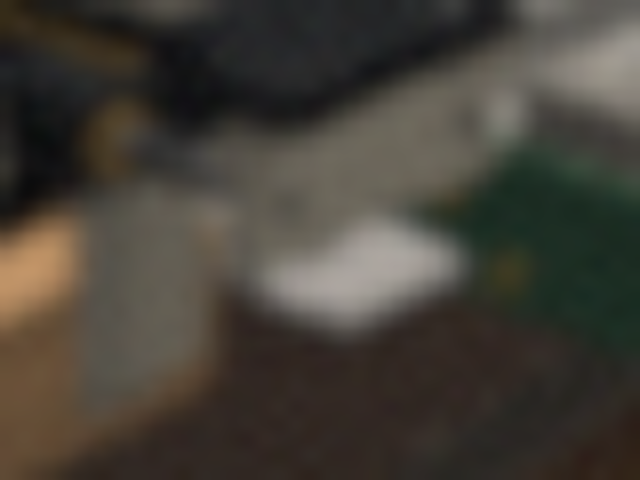

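The crop shows the tray front following the hook, with the tab at about (360,270). I advance 9 mm more, then go in fine steps.

play_rows --steps '[0.01,0,0,0,0,0,1,0.01,0,0,0,0,0,1,0.01,0,0,0,0,0,1,0.01,0,0,0,0,0,1,0.01,0,0,0,0,0,1,0.01,0,0,0,0,0,1]'

```text
time: 11.85
tool_pos: [0.4739, 0.0163, 0.053]
ee_rot: [3.142, -0.0, 2.997]
wrist_force: [2.3, 0.5, -0.7]
width: 0.0238
gripper_force: 39.8
```

play_rows --steps '[0.005,0,0,0,0,0,1,0.005,0,0,0,0,0,1]'

```text
time: 12.1
tool_pos: [0.4724, 0.0165, 0.053]
ee_rot: [3.142, -0.0, 2.997]
wrist_force: [2.2, 2.1, -1.6]
width: 0.0236
gripper_force: 39.8
```

play_rows --steps '[0.005,0,0,0,0,0,1,0.005,0,0,0,0,0,1]'

```text
time: 12.35
tool_pos: [0.471, 0.0167, 0.053]
ee_rot: [3.142, -0.0, 2.997]
wrist_force: [2.6, 1.0, -0.6]
width: 0.024
gripper_force: 39.8
```

play_rows --steps '[0.005,0,0,0,0,0,1,0.005,0,0,0,0,0,1]'

```text
time: 12.6
tool_pos: [0.4695, 0.0169, 0.053]
ee_rot: [3.142, 0.0, 2.997]
wrist_force: [3.1, 1.2, -0.9]
width: 0.0234
gripper_force: 39.8
```

play_rows --steps '[0.005,0,0,0,0,0,1,0.005,0,0,0,0,0,1]'

```text
time: 12.85
tool_pos: [0.468, 0.0171, 0.053]
ee_rot: [3.142, -0.0, 2.997]
wrist_force: [1.9, 0.3, -0.5]
width: 0.0238
gripper_force: 39.8
```

play_rows --steps '[0.005,0,0,0,0,0,1,0.005,0,0,0,0,0,1]'

```text
time: 13.1
tool_pos: [0.4665, 0.0174, 0.053]
ee_rot: [3.142, -0.0, 2.997]
wrist_force: [2.1, 0.6, -1.0]
width: 0.0236
gripper_force: 39.8
```

play_rows --steps '[0.005,0,0,0,0,0,1,0.005,0,0,0,0,0,1]'

```text
time: 13.35
tool_pos: [0.465, 0.0176, 0.053]
ee_rot: [3.142, -0.0, 2.997]
wrist_force: [1.8, 1.1, -0.3]
width: 0.0239
gripper_force: 39.8
```

play_rows --steps '[0.005,0,0,0,0,0,1,0.005,0,0,0,0,0,1]'

```text
time: 13.6
tool_pos: [0.4641, 0.0178, 0.0531]
ee_rot: [3.141, 0.001, 2.997]
wrist_force: [4.7, 1.3, -2.7]
width: 0.0235
gripper_force: 39.8
```

The force is rising. I'll pause to read it settled.

play_rows --steps '[0,0,0,0,0,0,1]'

```text
time: 13.72
tool_pos: [0.4641, 0.0177, 0.0531]
ee_rot: [3.141, 0.001, 2.997]
wrist_force: [3.5, 1.3, -2.8]
width: 0.0237
gripper_force: 39.8
```

play_rows --steps '[0.004,0,0,0,0,0,1,0,0,0,0,0,0,1]'

```text
time: 13.98
tool_pos: [0.464, 0.0178, 0.0532]
ee_rot: [3.141, 0.002, 2.996]
wrist_force: [6.2, 0.9, -3.9]
width: 0.0239
gripper_force: 39.8
```

play_rows --steps '[0.004,0,0,0,0,0,1,0,0,0,0,0,0,1]'

```text
time: 14.22
tool_pos: [0.464, 0.0178, 0.0532]
ee_rot: [3.141, 0.003, 2.996]
wrist_force: [7.4, 0.8, -5.3]
width: 0.0241
gripper_force: 39.8
```

play_rows --steps '[0.003,0,0,0,0,0,1,0,0,0,0,0,0,1,0,0,0,0,0,0,1,0,0,0,0,0,0,1]'

```text
time: 14.72
tool_pos: [0.4639, 0.0177, 0.0536]
ee_rot: [3.141, 0.003, 2.996]
wrist_force: [6.2, -0.3, -2.4]
width: 0.0239
gripper_force: 39.8
```

play_rows --steps '[0.004,0,0,0,0,0,1,0,0,0,0,0,0,1,0,0,0,0,0,0,1]'

```text
time: 15.1
tool_pos: [0.4639, 0.0177, 0.0537]
ee_rot: [3.141, 0.004, 2.996]
wrist_force: [7.6, -1.2, -3.8]
width: 0.0237
gripper_force: 39.8
```

play_rows --steps '[0.004,0,0,0,0,0,1,0,0,0,0,0,0,1,0,0,0,0,0,0,1]' --force 60

```text
time: 15.48
tool_pos: [0.4638, 0.0178, 0.0537]
ee_rot: [3.141, 0.005, 2.996]
wrist_force: [9.2, -1.9, -4.9]
width: 0.0236
gripper_force: 59.8
```

```bash
python3 - <<'E'
from m import *
s=grab('scene');o=telemetry.get_obs();print(o['tool_pos'],o['ee_rot'],o['wrist_force'],o['moment'])
big=cv2.resize(s['img'][180:220,310:365],None,fx=12,fy=12,interpolation=cv2.INTER_CUBIC)
cv2.imwrite('pics/c6.png',big[:,:,::-1])
E
```

```text
[0.46382692 0.01774984 0.05371133] [3.14061201 0.00531458 2.99577187] [ 9.15074229 -0.11832595 -5.21030783] [-0.09497287 -1.80501291  0.058154  ]
```

View pics/c6.png

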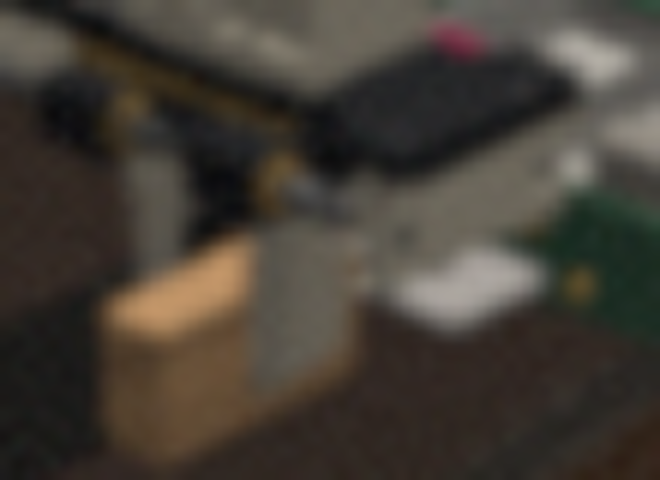

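The hook sits level in the hand with the tab against it, at 9–10 N. Holding.

play_rows --steps '[0.001,0,0,0,0,0,1,0,0,0,0,0,0,1,0,0,0,0,0,0,1,0,0,0,0,0,0,1,0,0,0,0,0,0,1,0,0,0,0,0,0,1]'

```text
time: 16.27
tool_pos: [0.4638, 0.0178, 0.0537]
ee_rot: [3.141, 0.006, 2.996]
wrist_force: [9.6, -1.1, -4.7]
width: 0.0235
gripper_force: 59.8
```

play_rows --steps '[-0.01,0,0,0,0,0,1,-0.01,0,0,0,0,0,1,-0.01,0,0,0,0,0,1,-0.01,0,0,0,0,0,1,-0.01,0,0,0,0,0,1,0,0,0,0,0,0,1]'

```text
time: 17.02
tool_pos: [0.4674, 0.017, 0.0527]
ee_rot: [-3.141, -0.001, 2.997]
wrist_force: [0.5, 0.0, -1.1]
width: 0.0236
gripper_force: 59.8
```

play_rows --steps '[0,0,-0.02,0,0,0,1,0,0,-0.02,0,0,0,1,0,0,-0.03,0,0,0,1,0,0,0,0,0,0,1]'

```text
time: 17.52
tool_pos: [0.4685, 0.0171, 0.064]
ee_rot: [3.141, 0.001, 2.997]
wrist_force: [-0.1, 0.1, -1.3]
width: 0.0238
gripper_force: 59.8
```

play_rows --steps '[0,0,-0.158,0,0,0,1,0,0,-0.158,0,0,0,1,0,0,-0.158,0,0,0,1,0.0364,0.2356,0,0,0,0,1,0.0364,0.2356,0,0,0,0,1,0.0364,0.2356,0,0,0,0,1,0.0364,0.2356,0,0,0,0,1,0.0364,0.2356,0,0,0,0,1,0.0364,0.2356,0,0,0,0,1,0.0364,0.2356,0,0,0,0,1,0.0364,0.2356,0,0,0,0,1,0,0,0,0,0,-0.112,1]'

```text
time: 19.02
tool_pos: [0.4645, 0.3074, 0.1348]
ee_rot: [3.139, -0.0, 3.092]
wrist_force: [0.7, -0.4, -1.1]
width: 0.0234
gripper_force: 59.8
```

```bash
python3 - <<'E'
from m import *
s=grab('scene');f=grab('top');o=telemetry.get_obs();print(o['tool_pos'],o['ee_rot'],o['wrist_force'],o['moment'])
def proj(f,X):
    R=np.array(f['R']);t=np.array(f['t']).ravel();c=R@X+t;q=c[:2]/c[2];q=q*(1+f['k1']*(q@q));K=np.array(f['camera_matrix']);return K[:2,:2]@q+K[:2,2]
u,v=proj(s,np.array(o['tool_pos'])).astype(int)
a=cv2.resize(s['img'][v-25:v+25,u-25:u+25],(390,390),interpolation=cv2.INTER_CUBIC)
b=cv2.resize(f['img'][160:210,335:385],(390,390),interpolation=cv2.INTER_CUBIC)
cv2.imwrite('pics/c7.png',np.hstack([a,b])[:,:,::-1])
# level check: lower edge of near side face, both ends as predicted if level
p=np.array(o['tool_pos']);y=o['ee_rot'][2]-np.pi;ex=np.array([np.cos(y),np.sin(y),0]);ey=np.array([-np.sin(y),np.cos(y),0])
for z in (-.011,.033):
  for x in (-.04,.04): print(z,x,((proj(s,p+x*ex-.012*ey+[0,0,z])-[u-25,v-25]+.5)*7.8).round())
E
```

```text
[0.4651596 0.3038009 0.1343225] [-3.14147660e+00 -6.28996331e-04  3.08680106e+00] [ 0.19022305 -0.99907059 -1.44828658] [-0.00212299  0.00405743 -0.00183076]
-0.011 -0.04 [159. 258.]
-0.011 0.04 [284. 204.]
0.033 -0.04 [150. 168.]
0.033 0.04 [277. 117.]
```

View pics/c7.png

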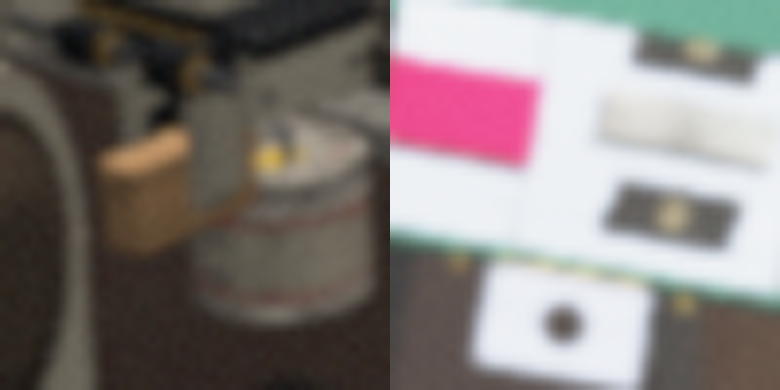

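The crops show the hook nearly level in the gripper and the tray standing open, with the tab clear at crop (560,320). I'll lower the hook to the mat.

play_rows --steps '[0,0,0.19,0,0,0,1,0,0,0.19,0,0,0,1,0,0,0.19,0,0,0,1,0,0,0.1,0,0,0,1,0,0,0.06,0,0,0,1,0,0,0.03,0,0,0,1,0,0,0,0,0,0,1]'

```text
time: 20.0
tool_pos: [0.466, 0.3034, 0.021]
ee_rot: [3.141, 0.001, 3.084]
wrist_force: [0.0, 0.4, -1.8]
width: 0.0238
gripper_force: 59.8
```

play_rows --steps '[0,0,0.008,0,0,0,1,0,0,0,0,0,0,1]'

```text
time: 20.25
tool_pos: [0.466, 0.3034, 0.0199]
ee_rot: [3.141, 0.001, 3.085]
wrist_force: [-0.8, 0.3, -1.1]
width: 0.0238
gripper_force: 59.8
```

play_rows --steps '[0,0,0.006,0,0,0,1,0,0,0,0,0,0,1]'

```text
time: 20.5
tool_pos: [0.4657, 0.3032, 0.0186]
ee_rot: [3.142, 0.0, 3.085]
wrist_force: [1.0, -1.1, -1.6]
width: 0.0238
gripper_force: 59.8
```

play_rows --steps '[0,0,0.01,0,0,0,1,0,0,0,0,0,0,1]'

```text
time: 20.75
tool_pos: [0.4655, 0.3031, 0.0168]
ee_rot: [-3.141, -0.0, 3.085]
wrist_force: [-0.3, 0.4, -1.2]
width: 0.0236
gripper_force: 59.8
```

play_rows --steps '[0,0,0.008,0,0,0,1,0,0,0,0,0,0,1]'

```text
time: 21.0
tool_pos: [0.4656, 0.3031, 0.0157]
ee_rot: [-3.141, -0.0, 3.084]
wrist_force: [-0.2, 0.6, -2.3]
width: 0.0237
gripper_force: 59.8
```

play_rows --steps '[0,0,0.006,0,0,0,1,0,0,0,0,0,0,1]'

```text
time: 21.25
tool_pos: [0.4656, 0.3031, 0.0148]
ee_rot: [-3.142, -0.0, 3.085]
wrist_force: [0.4, -0.2, -1.4]
width: 0.0237
gripper_force: 59.8
```

play_rows --steps '[0,0,0.004,0,0,0,1,0,0,0,0,0,0,1]'

```text
time: 21.5
tool_pos: [0.4657, 0.3032, 0.0145]
ee_rot: [-3.142, 0.0, 3.085]
wrist_force: [-0.1, -1.0, 1.7]
width: 0.0237
gripper_force: 59.8
```

The hook is touching the mat. I release it.

play_rows --steps '[0,0,0,0,0,0,0.7,0,0,0,0,0,0,0.6,0,0,0,0,0,0,0.4,0,0,0,0,0,0,0.2,0,0,0,0,0,0,0,0,0,0,0,0,0,0,0,0,0,0,0,0,0,0,0,0,0,0,0,0]' --force 10

```text
time: 22.5
tool_pos: [0.4657, 0.3032, 0.0143]
ee_rot: [3.142, -0.0, 3.085]
wrist_force: [-0.5, -0.3, 0.4]
width: 0.0905
gripper_force: 0.0
```

play_rows --steps '[0,0,-0.1,0,0,0,0,0,0,-0.2,0,0,0,0,0,0,-0.3,0,0,0,0,0,0,-0.3,0,0,0,0,0.3,0.3,0,0,0,0,0,0.3,0.3,0,0,0,0,0,0.3,0.3,0,0,0,0,0,0.3,0.3,0,0,0,0,0,0,0,0,0,0,0,0]'

```text
time: 23.62
tool_pos: [0.2928, 0.4951, 0.1511]
ee_rot: [3.137, -0.002, 3.095]
wrist_force: [-0.3, -0.3, -0.2]
width: 0.0916
gripper_force: 0.0
```

```bash
python3 - <<'E'
from m import *
f=grab('top');im=f['img'];o=telemetry.get_obs();print(o['tool_pos'],o['wrist_force'],o['width'])
hsv=cv2.cvtColor(im,cv2.COLOR_RGB2HSV);V=hsv[:,:,2];S=hsv[:,:,1];H=hsv[:,:,0]
rect(f,(V<76)&(S<36),(235,180,290,260),0.003,'mat')
rect(f,(H>8)&(H<28)&(V>140)&(S>55),(245,190,280,250),0.047,'handle')
rect(f,(V>120)&(S<60),(255,185,272,214),0.0365,'rod')
b=cv2.resize(im[150:270,180:390],(700,400),interpolation=cv2.INTER_CUBIC)
cv2.imwrite('pics/end.png',b[:,:,::-1])
E
```

```text
[0.29616974 0.49219274 0.15051107] [ 0.70688886 -0.22090235 -0.27108879] 0.09194982976263946
mat rect mm [467. 303.] [ 80.1 170. ] 86.1 px [262.9 221.2] centroid [0.4665 0.3031 0.003 ]
handle rect mm [463.5 302.7] [28.7 85.8] 86.4 px [261.2 221.9] centroid [0.4626 0.3029 0.047 ]
rod rect mm [520.8 300.5] [22.1 12.6] 1.6 px [263.5 203.7] centroid [0.5204 0.2991 0.0365]
```

View pics/end.png

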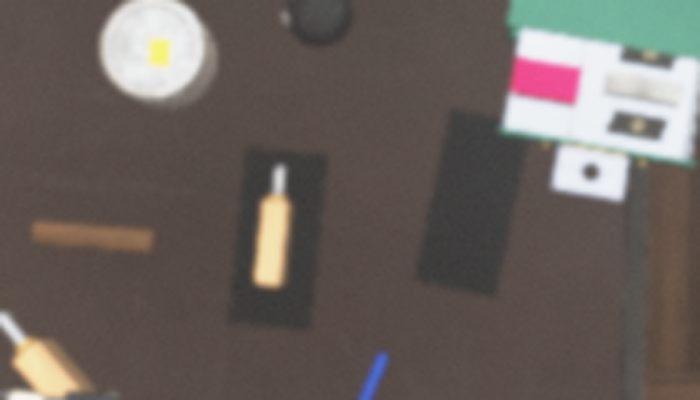

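The final crop shows the hook standing on its mat at (272,240), the tray open with its tab at (590,172), and the gripper clear.

```bash
python3 -c "from cell import finish_job; print(finish_job())"
```

```text
the job is handed in; nothing more can be done
None
```

The job is handed in, though the interface gave no verdict: the hook drew the tray out to its cushioned stop and held it at about 9–10 N, and I left the tray open (about 60 mm out) and the hook upright on its mat.

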